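Fish the dropped valve out from between the seed trays

ROBOT

A 6-joint arm with a two-finger parallel gripper is mounted at the origin on the work surface. World frame = base frame: x ahead of the robot, y to its left, z up, the work surface at z = 0. Lengths are in m, angles in rad, forces in N, time in s.
With the tool pointing down it reaches from about 0.325 to 0.9 m from the base axis. Payload 3.5 kg.
Tool frame: the origin (TCP) lies on the mounting face of the last link; the fingertips stand 173 mm ahead of it and the grasp point (between the pads) lies 155 mm ahead of it; x points along the fingers, y is the direction in which the jaws open and shut, and the axes are right-handed (so a half turn about x gives the same grasp; the last joint's range is limited). The gripper opens to 85 mm and grips with 20 to 120 N. Pads are 22 mm wide; open, the fingers measure 114 mm over their backs; the gripper's body (76 mm by 85 mm) begins 54 mm behind the grasp point. The pads swing forward as they close: fully open they stand 13 mm farther back than shut.
Start: joints at [1.198, 0.276, -0.026, 1.268, 0, 1.467], TCP at [0.167, 0.602, 0.405] pointing down, gripper open.
Joint ranges: [-3.12, 3.12], [-0.85, 1.88], [-1.08, 1.24], [-1.95, 2.15], [-1.57, 1.53], [-3.14, 3.14]. Speed limits (rad/s): [2.57, 2.57, 3.14, 3.14, 3.14, 3.14].

INTERFACE

Orientations are given as a unit quaternion [x, y, z, w].
In Python, from cell import r gives the robot as it stands.
- The arm moves only by the tool arm_command, never from a script. Its argument "motion" is a list that holds one entry, the list of rows, each a list of 7 numbers: the turn, a rotation vector about the world's x, y, z in rad, then the shift along the world's x, y, z in m, then the closure, from 0 (fully open) to 1 (shut). A call has 1 to 12 rows; each row shifts and turns the commanded pose from where the row before left it; what a row does not reach is not made up. A row lasts 1/12 s, in which the tool goes at most 41.7 mm and 7.16 degrees, less where a joint would pass 70% of its speed; a pose out of reach is approached as far as the arm can. A call with a gripper value outside its range is refused whole. The fingers move at their own pace and stop on an object; "newtons" is the grip in N (left out, the last holds). Time passes only in rows, so rows that do not move let the fingers close. It gives the time, the measured TCP pose, the force and the opening at its end, in the units of the state.
- r.read_state(): the state, without advancing time (a new reading comes with each control period).
- r.read_camera(name): name is "side" or "top" or "wrist"; returns (picture, depth): 384x512x3 uint8, red, green, blue; 384x512 float32, m along the optical axis (not along the pixel's ray), 0 where there is no reading.
- r.camera_params(name): a dict with "K" (3x3 intrinsics, pixels), "k1" (the pictures are not rectified: a ray, as slopes to the right and down, at radius r is drawn at 1 + k1 r^2 times it, then the intrinsics apply), "cam_to_world" (4x4, takes a point from camera to world coordinates). Camera axes: x right, y down, z forward; pixel columns grow to the right and rows downward; lengths in m; the calibration is good to about 2 mm. A picture is of the moment at which its call begins: read the wrist's pose just before it. camera_params takes no time and is no camera call; for the wrist camera it gives the pose at the moment of the call.
- r.sign_off(): hands the job in, once; it reports no verdict.
The state is a dict: "clock": time; "joints": joint angles; "dq": joint speeds; "joint_efforts": joint torques, N m; "tcp_pos": TCP position; "tcp_rot": TCP orientation; "wrist_force": force on the tool from outside, world axes, zero at the start; "torque": the same for the moment, N m; "opening": finger opening in m.
Only numpy, scipy, OpenCV 4.12 (cv2) and the standard library are available. Lean on these libraries where they do the work, as an engineer would, in place of code of your own. Each camera call takes 0.05 s, during which the arm holds its last target.

TASK

A small brass valve has dropped into the narrow gap between the two seed trays. Take the bent rod by its wooden handle from its forked rest, put its tip down in the gap behind the valve and draw the valve along the gap, out of the open end, until the whole of it lies clear of the trays on the bare bench close in front of that end; do not touch the valve with the gripper or arm. Then lay the bent rod back in the rest it came from, handle level in both forks.

Things in the scene. Friction and masses are not known exactly. Their poses are not given: they have to be found in the camera images.
- hook: Bent rod: square wooden handle 155 long, 24 x 24, with an 8 mm steel rod bent straight down at its end (another tool in a like rest is straight). Origin: where to grip, half-way up the handle, near its centre of mass, midway between the forks of its rest. x along the handle to the bend, z up. Handle from x = -80 to 75; leg at x = 125, its tip 115 below the origin. 0.16 kg.
- hook_tip (a point): Lower end of the bent rod's leg (8 mm thick), at x = 125, y = 0, z = -115 mm in the frame of hook, with the same axes. The rest with the straight rod, 155 high in all, may stand between the bent rod and the trays: carry this tip over it, more than 160 above the bench.
- valve: The dropped valve: brass, 60 long, 28 wide, 28 high, flat ends, a small flat steel lever on top reaching 22 above the origin. Origin: centre of the brass body, 14 above the bench. y is its length (ends at y = -30 and 30) and lies along the gap; z up. About 0.12 kg, loose on the bench.
- trays: Two fixed black seed trays side by side, each 160 wide, 230 long, 55 high (seedlings to 70), with a gap 36 wide and 230 long between. Origin: on the bench, middle of the gap's open end. y runs into the gap along its middle, x across, z up. A batten 45 high closes the end at y = 230. The bench before the open end is bare for 100.
- rest_seat (a point): Seat of the bent rod's fixed wooden rest: hook's origin is here when in place, 140 above the bench. x along the handle to the bend, z up. Two forks at x = -50 and 50, 14 thick, 40 wide inside, open above, floor 12 below this point, prongs to 8 above. Between them free room for fingers. The foot ends at x = 75, so the leg hangs clear.
Not all that is in view belongs to the job. What is shaped like the valve but orange is not meant. What is shaped like the part that bears rest_seat but red is not meant.

How it is judged:
By the outcome, as a careful person would: the job done as asked, in the order asked, and still so for the second after the job is handed in, with the robot touching nothing.
It also fails if it takes over 64 s, if anything falls off the work surface, if the arm or the gripper's body presses on something with over 40 N, if the wrist force passes 120 N, or if a joint passes its speed limit or range.

## Working session

There is one attempt and no reset: what is moved stays moved. The work goes in short steps, Python scripts to look and compute and a tool call to move; the robot and the scene stay as the last step left them, time stands still between calls to the robot, and variables do not carry over. Pictures are saved under pics/ and viewed, and the job is handed in when it is done.

Besides the shell and the picture viewer there is one more tool, called after ">>>" as name(argument=value, ...), one argument or row to a line, values as JSON. arm_command: Moves the arm, as the interface text tells. Its arguments: {"type":"object","properties":{"motion":{"type":"array"},"newtons":{"type":"number"}},"required":["motion"]}

```bash
ls; mkdir -p pics; cat > h.py <<'E'
import numpy as np, cv2
from cell import r
def snap(name,tag):
    P=r.camera_params(name); im,d=r.read_camera(name)
    np.savez(f'pics/{tag}.npz',im=im,d=d,K=P['K'],k1=P['k1'],T=P['cam_to_world'])
    cv2.imwrite(f'pics/{tag}.png',im[:,:,::-1])
def load(tag): return np.load(f'pics/{tag}.npz')
def und(f,u,v):
    K=f['K'];x=(u-K[0,2])/K[0,0];y=(v-K[1,2])/K[1,1];a,b=x,y
    for _ in range(20):
        s=1+float(f['k1'])*(a*a+b*b);a,b=x/s,y/s
    return a,b
def px(f,u,v,z=None):
    "depth point, or ray hit with plane z"
    a,b=und(f,u,v);T=f['T']
    if z is None:
        d=float(f['d'][int(round(v)),int(round(u))]);return (T@[a*d,b*d,d,1])[:3]
    w=T[:3,:3]@[a,b,1];t=(z-T[2,3])/w[2];return T[:3,3]+t*w
def proj(f,p):
    T=f['T'];c=T[:3,:3].T@(np.array(p)-T[:3,3]);a,b=c[0]/c[2],c[1]/c[2];s=1+float(f['k1'])*(a*a+b*b)
    K=f['K'];return K[0,0]*a*s+K[0,2],K[1,1]*b*s+K[1,2]
def crop(tag,x0,y0,x1,y1,k,out):
    im=cv2.imread(f'pics/{tag}.png')[y0:y1,x0:x1];cv2.imwrite(f'pics/{out}.png',cv2.resize(im,None,fx=k,fy=k,interpolation=cv2.INTER_CUBIC))
E
python3 -c "
from h import *
for n in('top','side','wrist'): snap(n,n+'0')
print(r.read_state())
for n in('top','side'): print(r.camera_params(n))
"
```

```text
pics
{'clock': 0.15, 'joints': array([ 1.19762171e+00,  2.76992358e-01, -2.75475983e-02,  1.26800268e+00,
       -3.37808005e-06,  1.46739606e+00]), 'dq': array([ 9.96212051e-05, -1.21661114e-03,  4.89250100e-03,  4.53336070e-04,
       -5.70857821e-04, -8.36725179e-04]), 'joint_efforts': array([ 1.29100886e-04, -4.46058869e+01,  2.95638567e+01,  1.05731527e-02,
       -1.05996137e-04,  3.43963919e-06]), 'tcp_pos': array([0.16647065, 0.60210882, 0.40380375]), 'tcp_rot': array([ 0.09449038,  0.70082809, -0.09569088,  0.70053894]), 'wrist_force': array([0.42334442, 0.56529069, 0.61563226]), 'torque': array([-0.02729884, -0.00780485, -0.04449715]), 'opening': 0.08501301396254636}
{'K': array([[438.40774413,   0.        , 258.28568937],
       [  0.        , 438.40774413, 200.91991978],
       [  0.        ,   0.        ,   1.        ]]), 'k1': -0.11102257570157623, 'cam_to_world': array([[-0.00477896, -0.98700392,  0.16062509,  0.32623276],
       [-0.9999859 ,  0.00508871,  0.00151711, -0.11407852],
       [-0.00231477, -0.16061558, -0.98701432,  1.00814087],
       [ 0.        ,  0.        ,  0.        ,  1.        ]])}
{'K': array([[492.87348826,   0.        , 256.91779491],
       [  0.        , 492.87348826, 186.9198643 ],
       [  0.        ,   0.        ,   1.        ]]), 'k1': -0.11965833719512528, 'cam_to_world': array([[-0.99534437, -0.06056386,  0.07497741,  0.39486276],
       [-0.09612861,  0.68022665, -0.72667117,  0.63282473],
       [-0.00699162, -0.73049553, -0.68288169,  0.83281507],
       [ 0.        ,  0.        ,  0.        ,  1.        ]])}
```

View pics/top0.png

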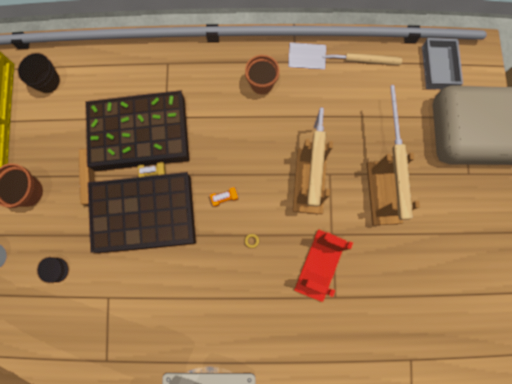

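View pics/side0.png

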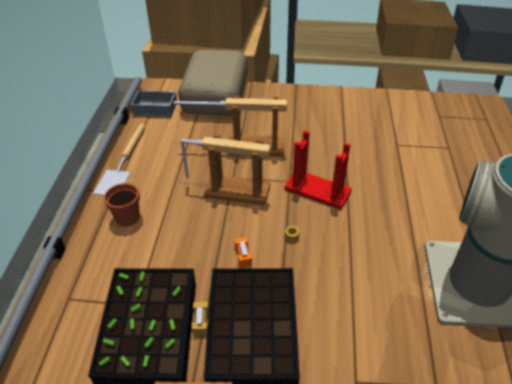

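View pics/wrist0.png

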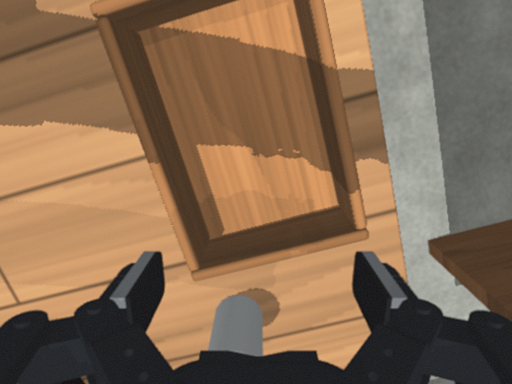

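```bash
python3 -c "
from h import *
crop('top0',70,85,270,265,4,'tA');crop('top0',270,90,370,225,5,'tB');crop('side0',160,120,300,215,5,'sB')
"
```

```text
(no output)
```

View pics/tA.png

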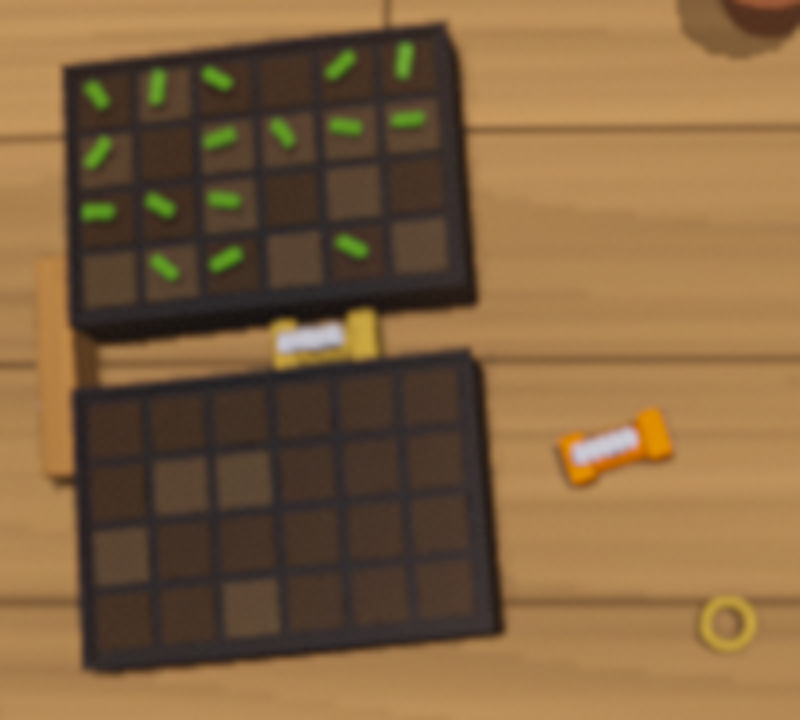

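View pics/tB.png

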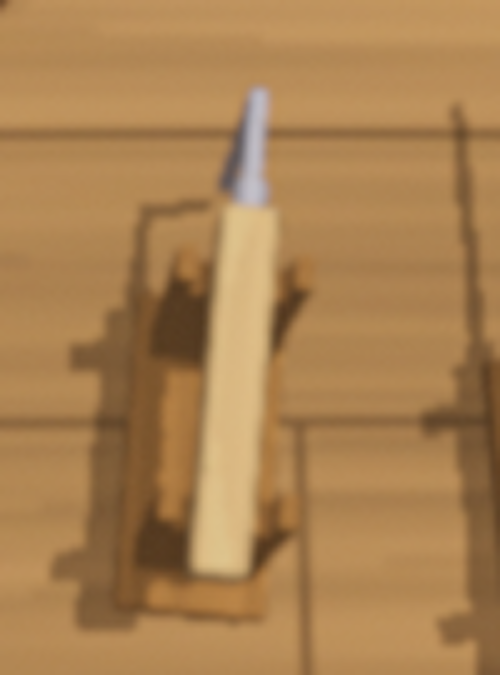

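View pics/sB.png

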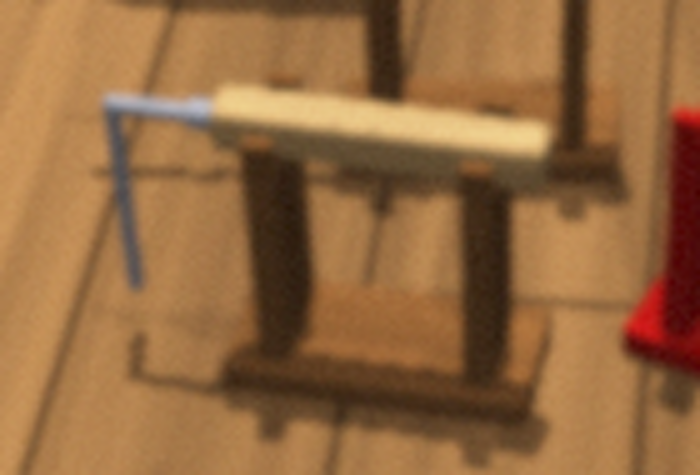

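```bash
cat >> h.py <<'E'
def cloud(f,st=1):
    d=f['d'];v,u=np.mgrid[0:384:st,0:512:st];K=f['K']
    pts=cv2.undistortPoints(np.stack([u,v],-1).reshape(-1,1,2).astype(float),K,np.array([float(f['k1']),0,0,0]))[:,0]
    D=d[::st,::st].reshape(-1);c=np.c_[pts[:,0]*D,pts[:,1]*D,D];T=f['T'];w=c@T[:3,:3].T+T[:3,3];w[D==0]=np.nan
    return w.reshape(v.shape+(3,))
E
python3 -c "
from h import *
f=load('top0')
C=lambda x,y,z:px(f,270+x/5,90+y/5,z)
fl,fr,bl,br=[C(*p,0.152) for p in((222,205),(276,210),(190,572),(248,577))]
print('handle',fl,fr,bl,br)
F=(fl+fr)/2;B=(bl+br)/2;print('len',np.linalg.norm(F-B),'w',np.linalg.norm(fl-fr),np.linalg.norm(bl-br))
u=(F-B)/np.linalg.norm(F-B);print('yaw',np.arctan2(u[1],u[0]),'origin',(F+B)/2-0.0025*u*(-1)*(-1))
print('bend',C(260,92,0.14), F+u*.05)
W=cloud(f)
w=W.reshape(-1,3)
m=(abs(w[:,2]-.152)<.004)&(w[:,1]<-.15)&(w[:,1]>-.3)&(w[:,0]>.3)&(w[:,0]<.65)
q=w[m];print(m.sum(),q.mean(0),cv2.minAreaRect(q[:,:2].astype(np.float32)))
A=lambda x,y,z:np.round(px(f,70+x/4,85+y/4,z),4)
for p in((66,68),(442,25),(472,290),(75,325),(75,392),(470,350),(502,630),(86,668)): print('tray',p,A(*p,.055))
for p in((275,322),(375,308),(380,355)): print('valve',p,A(*p,.028))
print('lev',A(312,340,.036))
m=(abs(w[:,2]-.055)<.006)&(w[:,1]<.4)&(w[:,1]>-0.05)&(w[:,0]>.3)&(w[:,0]<.65)
q=w[m];np.save('pics/tr.npy',q);print(m.sum())
for zz in(.03,.05):
  g=np.zeros((400,400,3),np.uint8)
  # heightmap 1mm px: col=(0.36-y), row=(0.70-x)
rr=np.round((0.70-w[:,0])*1000).astype(float);cc=np.round((0.36-w[:,1])*1000)
ok=np.isfinite(rr)&(rr>=0)&(rr<400)&(cc>=0)&(cc<400)
g=np.zeros((400,400),np.uint8)
g[rr[ok].astype(int),cc[ok].astype(int)]=np.clip(w[ok,2]*3000+40,1,255)
cv2.imwrite('pics/hm.png',cv2.resize(cv2.dilate(g,np.ones((3,3))),(600,600)))
"
```

```text
handle [ 0.60951178 -0.22795002  0.152     ] [ 0.60737075 -0.25001522  0.152     ] [ 0.45807755 -0.21107797  0.152     ] [ 0.45595185 -0.23405532  0.152     ]
len 0.1523137834515746 w 0.02216883283139394 0.023075469028242545
yaw -0.10798709570207808 origin [ 0.53024254 -0.23050519  0.152     ]
bend [ 0.66300587 -0.24702867  0.14      ] [ 0.65815002 -0.24437148  0.152     ]
942 [ 0.52383612 -0.23177307  0.15149189] ((0.46088534593582153, -0.2473333179950714), (0.3175780177116394, 0.09305841475725174), 1.9125028848648071)
tray (66, 68) [0.7186 0.2894 0.055 ]
tray (442, 25) [0.7404 0.0668 0.055 ]
tray (472, 290) [0.5811 0.045  0.055 ]
tray (75, 325) [0.5632 0.2727 0.055 ]
tray (75, 392) [0.5243 0.2702 0.055 ]
tray (470, 350) [0.5465 0.0453 0.055 ]
tray (502, 630) [0.3903 0.0245 0.055 ]
tray (86, 668) [0.3692 0.2554 0.055 ]
valve (275, 322) [0.5704 0.1641 0.028 ]
valve (375, 308) [0.5781 0.1057 0.028 ]
valve (380, 355) [0.5502 0.1019 0.028 ]
lev [0.5575 0.1398 0.036 ]
9038
```

View pics/hm.png

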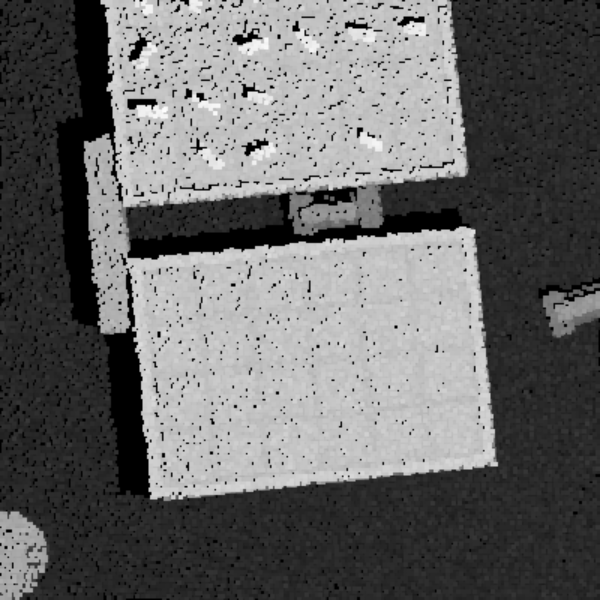

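```bash
python3 -c "
from h import *
from scipy.spatial.transform import Rotation as R
for tag in('top0','side0'):
  f=load(tag);w=cloud(f).reshape(-1,3)
  m=(abs(w[:,2]-.152)<.005)&(w[:,1]<-.19)&(w[:,1]>-.275)&(w[:,0]>.44)&(w[:,0]<.64)
  q=w[m];print(tag,m.sum(),q.mean(0),cv2.minAreaRect(q[:,:2].astype(np.float32)))
  l=cv2.fitLine(q[:,:2].astype(np.float32),cv2.DIST_L1,0,.001,.001).ravel();t=(q[:,:2]-l[2:])@l[:2];print(l,np.percentile(t,[.5,99.5]),l[2:]+l[:2]*np.percentile(t,[.5,99.5]).mean(),np.arctan2(l[1],l[0]))
  m=(w[:,2]>.018)&(w[:,2]<.045)&(w[:,1]<.2)&(w[:,1]>.08)&(w[:,0]>.52)&(w[:,0]<.6)
  q=w[m];q=q[(q[:,2]<.04)];print('valve',q.min(0),q.max(0),cv2.minAreaRect(q[q[:,2]>.022][:,:2].astype(np.float32)))
print(R.from_quat(r.read_state()['tcp_rot']).as_matrix().round(3))
"
```

```text
top0 960 [ 0.53297745 -0.2305703   0.1513662 ] ((0.5400871634483337, -0.23200076818466187), (0.05632508918642998, 0.16330872476100922), 85.75458526611328)
[ 0.99396116 -0.10973253  0.50818026 -0.2277954 ] [-0.04901395  0.10934624] [ 0.53816424 -0.23110561] -0.109953955
valve [0.54515493 0.08075705 0.01801504] [0.58262406 0.19814356 0.03986095] ((0.5621069669723511, 0.13814425468444824), (0.030920105054974556, 0.11770250648260117), 5.518994331359863)
side0 607 [ 0.52835636 -0.22578     0.15202833] ((0.5370174050331116, -0.2303326427936554), (0.05969937890768051, 0.16367283463478088), 85.8964614868164)
[ 0.9946706  -0.10310364  0.5617932  -0.22766283] [-0.1057557   0.04967086] [ 0.53390024 -0.22477156] -0.10328719
valve [0.54011541 0.08015267 0.01810168] [0.57962438 0.1996628  0.0399924 ] ((0.5585730075836182, 0.13853320479393005), (0.0320805087685585, 0.120004802942276), 5.033519268035889)
[[-0.001  0.267  0.964]
 [-0.002  0.964 -0.267]
 [-1.    -0.002 -0.   ]]
```

>>> arm_command(
  motion=[
    [[0,0,0.0068,0.0153,-0.0347,0,0],[0,0,0.0068,0.0153,-0.0347,0,0],[0,0,0.0068,0.0153,-0.0347,0,0],[0,0,0.0068,0.0153,-0.0347,0,0],[0,0,0.0068,0.0153,-0.0347,0,0],[0,0,0.0068,0.0153,-0.0347,0,0],[0,0,0.0068,0.0153,-0.0347,0,0],[0,0,0.0068,0.0153,-0.0347,0,0],[0,0,0.0068,0.0153,-0.0347,0,0],[0,0,0.0068,0.0153,-0.0347,0,0],[0,0,0.0068,0.0153,-0.0347,0,0],[0,0,0.0068,0.0153,-0.0347,0,0]],
  ],
  newtons=60,
)

```text
clock: 1.15
tcp_pos: [0.3502, 0.1842, 0.4047]
tcp_rot: [0.066, 0.704, -0.066, 0.704]
wrist_force: [1.5, -0.3, 0.4]
opening: 0.0853
```

>>> arm_command(
  motion=[
    [[0,0,0.0068,0.0153,-0.0347,0,0],[0,0,0.0068,0.0153,-0.0347,0,0],[0,0,0.0068,0.0153,-0.0347,0,0],[0,0,0.0068,0.0153,-0.0347,0,0],[0,0,0.0068,0.0153,-0.0347,0,0],[0,0,0.0068,0.0153,-0.0347,0,0],[0,0,0.0068,0.0153,-0.0347,0,0],[0,0,0.0068,0.0153,-0.0347,0,0],[0,0,0.0068,0.0153,-0.0347,0,0],[0,0,0.0068,0.0153,-0.0347,0,0],[0,0,0.0068,0.0153,-0.0347,0,0],[0,0,0.0068,0.0153,-0.0347,0,0]],
  ],
)

```text
clock: 2.15
tcp_pos: [0.534, -0.2323, 0.4043]
tcp_rot: [0.038, 0.706, -0.038, 0.706]
wrist_force: [1.7, 0.4, -0.1]
opening: 0.0855
```

```bash
python3 -c "
from h import *
from scipy.spatial.transform import Rotation as R
snap('wrist','w1');s=r.read_state();print(s['clock'],s['tcp_pos'],R.from_quat(s['tcp_rot']).as_matrix().round(3),s['joints'])
f=load('w1');w=cloud(f).reshape(-1,3);m=(abs(w[:,2]-.152)<.006)&(w[:,1]<-.19)&(w[:,1]>-.275)&(w[:,0]>.44)&(w[:,0]<.64)
q=w[m];print(m.sum(),q.mean(0),cv2.minAreaRect(q[:,:2].astype(np.float32)))
"
```

```text
2.2 [ 0.5369852  -0.23794914  0.4040471 ] [[ 0.004  0.11   0.994]
 [-0.006  0.994 -0.11 ]
 [-1.    -0.006  0.004]] [-0.52644839  0.20799403 -0.11533714  1.24116039 -0.00350961 -0.41608179]
7587 [ 0.52784926 -0.22829555  0.15136336] ((0.5408245325088501, -0.2305571734905243), (0.05622489005327225, 0.16763006150722504), 84.6598892211914)
```

View pics/w1.png

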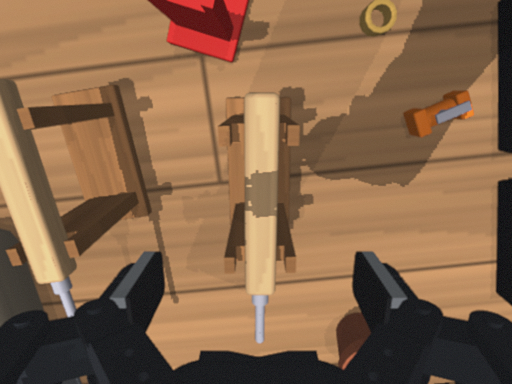

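```bash
python3 -c "
from h import *
snap('wrist','w2');s=r.read_state();print(s['clock'],s['tcp_pos'],s['tcp_rot'])
crop('w2',200,70,320,350,2.1,'w2c')
f=load('w2')
w=cloud(f)
for v in(130,160,190,220,250,280):
  row=w[v];m=(abs(row[:,2]-.152)<.008);u=np.where(m)[0];u=u[(u>200)&(u<310)];print(v,u.min(),u.max(),px(f,(u.min()+u.max())/2,v,.152),row[u,2].mean())
for u in(255,262,268):
  c=w[:,u];m=np.where(abs(c[:,2]-.152)<.008)[0];m=m[(m>70)&(m<320)];print(u,m.min(),m.max(),px(f,u,m.min(),.152),px(f,u,m.max(),.152))
"
```

```text
2.25 [ 0.5355885 -0.2350501  0.4039611] [ 0.03848783  0.70546159 -0.04000795  0.70657059]
130 228 308 [ 0.48661411 -0.22590461  0.152     ] 0.15025671867310644
160 254 288 [ 0.5072254  -0.22591563  0.152     ] 0.15182353823603303
190 254 287 [ 0.52871621 -0.22839681  0.152     ] 0.1518616434537511
220 255 286 [ 0.55150859 -0.23065619  0.152     ] 0.15182320598698418
250 234 305 [ 0.57562794 -0.23380184  0.152     ] 0.1495972284710287
280 255 284 [ 0.60140035 -0.23637333  0.152     ] 0.15186575411480513
255 88 286 [ 0.45884955 -0.23156611  0.152     ] [ 0.60554893 -0.24821803  0.152     ]
262 84 297 [ 0.45689094 -0.22678161  0.152     ] [ 0.61614166 -0.24382681  0.152     ]
268 84 317 [ 0.45731771 -0.22292005  0.152     ] [ 0.63551391 -0.24099609  0.152     ]
```

View pics/w2c.png

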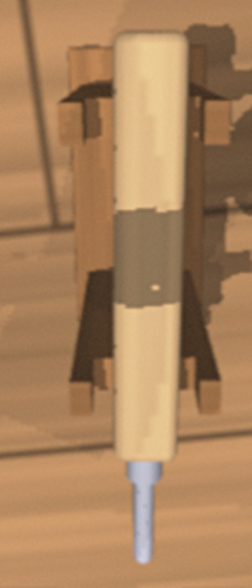

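>>> arm_command(
  motion=[
    [[0,0,0,0.002,0.001,0,0],[0,0,0,0,0,-0.02,0],[0,0,0,0,0,-0.02,0],[0,0,0,0,0,-0.02,0],[0,0,0,0,0,-0.02,0],[0,0,0,0,0,-0.015,0],[0,0,0,0,0,-0.01,0],[0,0,0,0,0,-0.005,0],[0,0,0,0,0,0,0]],
  ],
)

```text
clock: 3.0
tcp_pos: [0.5351, -0.2282, 0.2937]
tcp_rot: [0.038, 0.707, -0.037, 0.705]
wrist_force: [0.5, -0.4, -0.3]
opening: 0.0854
```

```bash
python3 -c "
from h import *
s=r.read_state();print(s['clock'],s['tcp_pos'],s['tcp_rot'],s['wrist_force'])
snap('wrist','w3')
"
```

```text
3.0 [ 0.53514215 -0.2282377   0.29370506] [ 0.03776935  0.70688692 -0.03689541  0.70535316] [ 0.48124074 -0.38083144 -0.29283951]
```

View pics/w3.png

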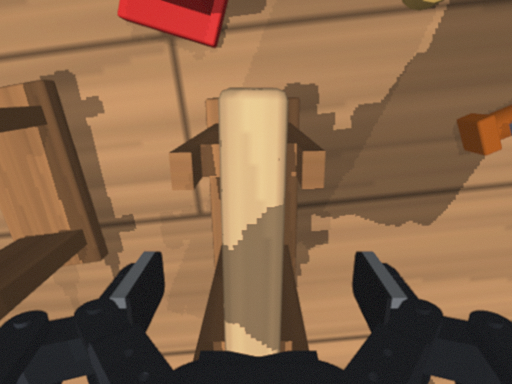

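>>> arm_command(
  motion=[
    [[0,0,0,0,0,0,1],[0,0,0,0,0,0,1],[0,0,0,0,0,0,1],[0,0,0,0,0,0,1],[0,0,0,0,0,0,1],[0,0,0,0,0,0,1],[0,0,0,0,0,0,1],[0,0,0,0,0,0,1]],
  ],
  newtons=80,
)

```text
clock: 3.72
tcp_pos: [0.5361, -0.2297, 0.2955]
tcp_rot: [0.037, 0.706, -0.038, 0.707]
wrist_force: [-0.6, 0.5, 5.0]
opening: 0.0227
```

```bash
python3 -c "
from h import *
s=r.read_state();print(s['clock'],s['tcp_pos'],s['tcp_rot'],s['wrist_force'],s['opening'])
"
```

```text
3.7167 [ 0.53610132 -0.22966545  0.29547781] [ 0.0374447   0.70568847 -0.03797533  0.70651225] [-0.60698368  0.4821461   5.03044365] 0.022713191796217006
```

>>> arm_command(
  motion=[
    [[0,0,0,0,0,0.005,1],[0,0,0,0,0,0.01,1],[0,0,0,0,0,0.015,1],[0,0,0,0,0,0.02,1],[0,0,0,0,0,0.02,1],[0,0,0,0,0,0.02,1],[0,0,0,0,0,0.02,1],[0,0,0,0,0,0.02,1],[0,0,0,0,0,0.01,1],[0,0,0,0,0,0,1],[0,0,0,0,0,0,1]],
  ],
)

```text
clock: 4.63
tcp_pos: [0.5358, -0.2294, 0.4348]
tcp_rot: [0.038, 0.706, -0.038, 0.706]
wrist_force: [-0.1, 0.2, -1.6]
opening: 0.0228
```

```bash
python3 -c "
from h import *
s=r.read_state();print(s['clock'],s['tcp_pos'],s['tcp_rot'],s['wrist_force'],s['opening'])
snap('side','s4');snap('top','t4');crop('s4',80,20,380,220,2.6,'s4c');crop('t4',200,60,420,225,3.6,'t4c')
"
```

```text
4.6333 [ 0.53575313 -0.22938731  0.43478869] [ 0.03758028  0.70596373 -0.03774734  0.70624222] [-0.12936461  0.21418841 -1.57028908] 0.022780835184562594
```

View pics/s4c.png

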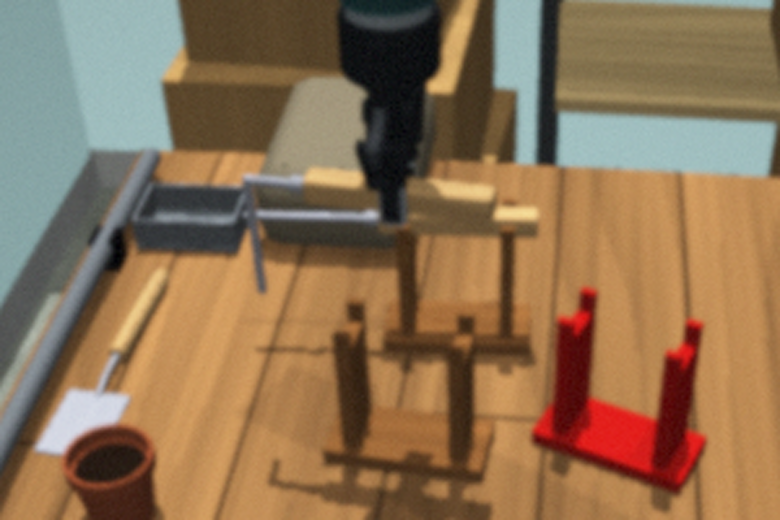

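View pics/t4c.png

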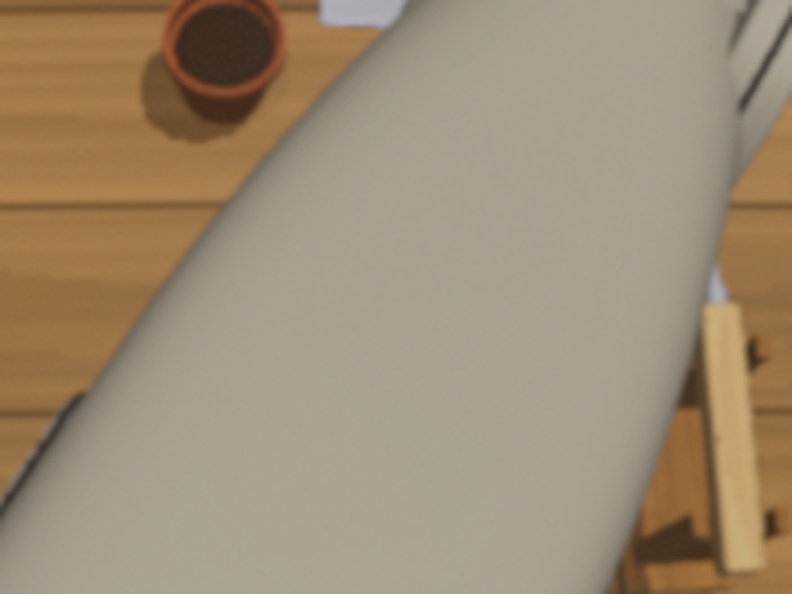

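```bash
python3 -c "
from h import *
f=load('s4');print(proj(f,(.660,-.243,.165)),proj(f,(.660,-.243,.280)))
crop('s4',150,75,230,145,9,'s4d')
print(px(f,180,131,.165))
"
```

```text
(np.float64(179.70352497942625), np.float64(132.2294677148343)) (np.float64(173.7797696181516), np.float64(88.58538560444724))
[ 0.66031721 -0.24764745  0.165     ]
```

View pics/s4d.png

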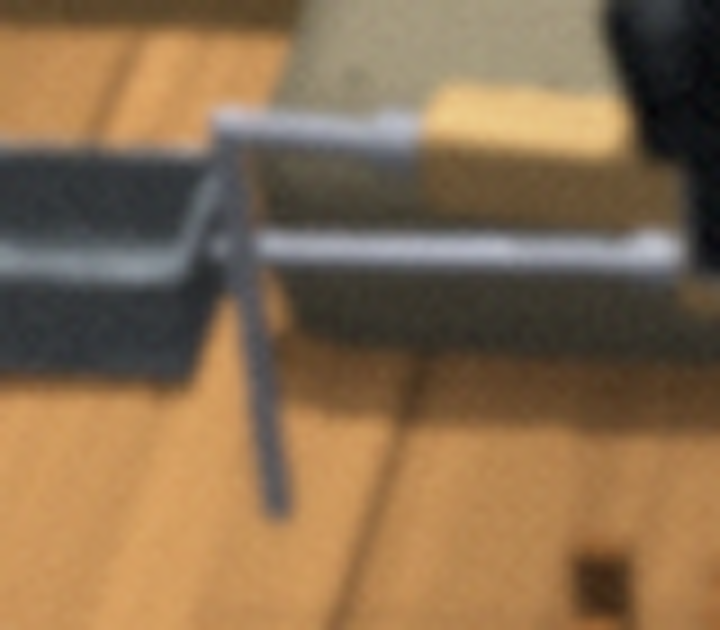

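>>> arm_command(
  motion=[
    [[0,0,0,-0.0068,0.028,0,1],[0,0,0,-0.0068,0.028,0,1],[0,0,0,-0.0068,0.028,0,1],[0,0,0,-0.0068,0.028,0,1],[0,0,0,-0.0068,0.028,0,1],[0,0,0,-0.0068,0.028,0,1],[0,0,0,-0.0068,0.028,0,1],[0,0,0,-0.0068,0.028,0,1],[0,0,0,-0.0068,0.028,0,1],[0,0,0,-0.0068,0.028,0,1],[0,0,0,-0.0068,0.028,0,1],[0,0,0,-0.0068,0.028,0,1]],
  ],
)

```text
clock: 5.73
tcp_pos: [0.453, 0.1078, 0.433]
tcp_rot: [0.038, 0.707, -0.038, 0.705]
wrist_force: [0.5, 0.2, -1.5]
opening: 0.0227
```

>>> arm_command(
  motion=[
    [[0,0,0,-0.0068,0.028,0,1],[0,0,0,-0.0068,0.028,0,1],[0,0,0,-0.0068,0.028,0,1],[0,0,0,-0.0068,0.028,0,1],[0,0,0,0,0,0,1],[0,0,0,0,0,0,1],[0,0,0,0,0,0,1]],
  ],
)

```text
clock: 6.32
tcp_pos: [0.4266, 0.2184, 0.4335]
tcp_rot: [0.037, 0.707, -0.038, 0.705]
wrist_force: [0.5, 0.5, -2.0]
opening: 0.0226
```

```bash
python3 -c "
from h import *
s=r.read_state();print(s['clock'],s['tcp_pos'],s['tcp_rot'],s['wrist_force'],s['opening'])
snap('side','s5');snap('top','t5');crop('t5',70,60,270,225,4,'t5c');crop('s5',60,150,320,384,2.5,'s5c')
"
```

```text
6.3167 [0.42660056 0.21837649 0.43345721] [ 0.03698698  0.70687818 -0.03798125  0.70534575] [ 0.47729953  0.45798523 -2.04072063] 0.02262902467448811
```

View pics/s5c.png

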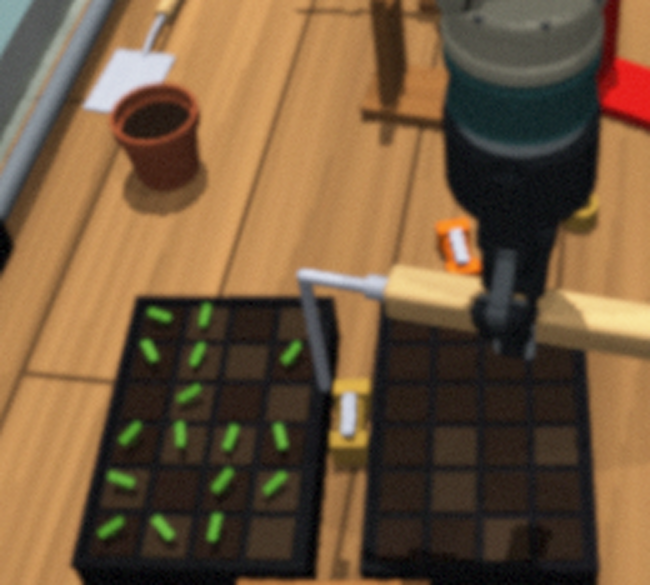

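View pics/t5c.png

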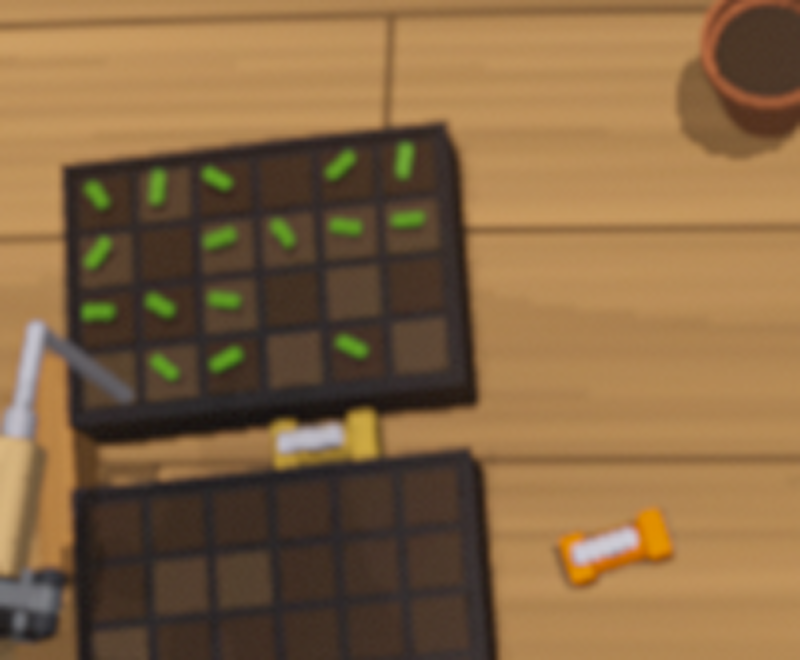

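Check where the tip ray meets the known height in both cameras, and the valve.

```bash
python3 -c "
from h import *
t=load('t5');s=load('s5')
print('tip exp',.4266+.123,.2184-.0135,.4335-.27)
print(px(s,60+324/2.5,150+388/2.5,.1635),px(t,70+131/4,60+399/4,.1635))
# valve: top faces z=.028 
for c in((332,380),(368,380),(366,465),(330,465)): print('vs',px(s,60+c[0]/2.5,150+c[1]/2.5,.028))
for c in((275,422),(378,410),(380,457),(275,468)): print('vt',px(t,70+c[0]/4,60+c[1]/4,.028))
# tray edges
for c in((334,300),(318,575),(384,308),(365,570)): print('ts',px(s,60+c[0]/2.5,150+c[1]/2.5,.055))
print('bench proj of tip target', proj(s,(.5505,.205,.005)))
"
```

```text
tip exp 0.5496 0.2049 0.16349999999999998
[0.54879691 0.20526543 0.1635    ] [0.54937397 0.20030069 0.1635    ]
vs [0.57517113 0.11089883 0.028     ]
vs [0.54744576 0.10813208 0.028     ]
vs [0.53677539 0.18121614 0.028     ]
vs [0.56302897 0.18390885 0.028     ]
vt [0.57035965 0.16414215 0.028     ]
vt [0.57689619 0.10393448 0.028     ]
vt [0.54903878 0.10184285 0.028     ]
vt [0.54307484 0.16295228 0.028     ]
ts [0.58143353 0.05464915 0.055     ]
ts [0.55023732 0.28127656 0.055     ]
ts [0.54089422 0.05857865 0.055     ]
ts [0.51976633 0.27447046 0.055     ]
bench proj of tip target (np.float64(197.91348197916147), np.float64(353.15640971502677))
```

>>> arm_command(
  motion=[
    [[0,0,0,0.001,0,-0.01,1],[0,0,0,0,0,-0.015,1],[0,0,0,0,0,-0.02,1],[0,0,0,0,0,-0.02,1],[0,0,0,0,0,-0.02,1],[0,0,0,0,0,-0.02,1],[0,0,0,0,0,-0.02,1],[0,0,0,0,0,-0.015,1],[0,0,0,0,0,-0.01,1],[0,0,0,0,0,-0.005,1],[0,0,0,0,0,0,1],[0,0,0,0,0,0,1]],
  ],
)

```text
clock: 7.42
tcp_pos: [0.4284, 0.2184, 0.28]
tcp_rot: [0.038, 0.706, -0.038, 0.706]
wrist_force: [1.0, 0.9, -1.2]
opening: 0.0227
```

```bash
python3 -c "
from h import *
s=r.read_state();print(s['clock'],s['tcp_pos'],s['tcp_rot'],s['wrist_force'],s['opening'])
snap('side','s6');snap('top','t6');crop('t6',70,90,270,225,4,'t6c');crop('s6',60,190,320,384,2.5,'s6c')
"
```

```text
7.4167 [0.42836413 0.21838373 0.2799692 ] [ 0.03795908  0.70594911 -0.03784641  0.70623127] [ 0.99951342  0.86380386 -1.17330335] 0.022652190199706417
```

View pics/s6c.png

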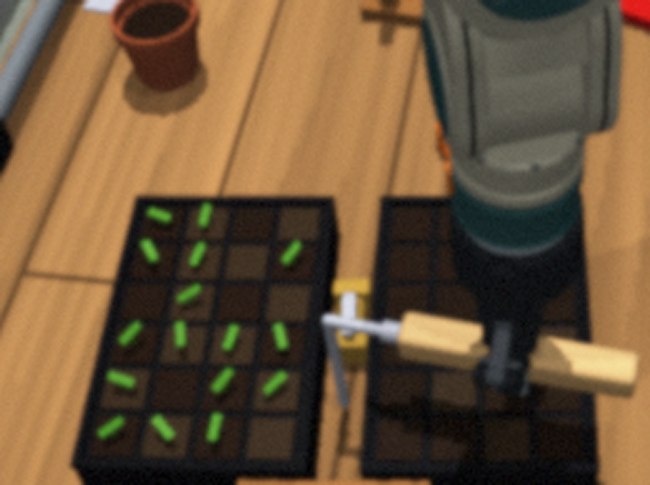

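View pics/t6c.png

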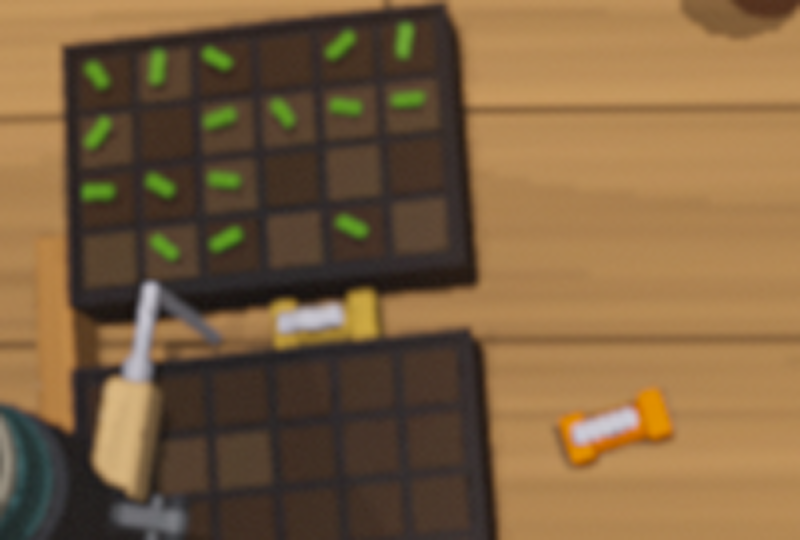

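>>> arm_command(
  motion=[
    [[0,0,0,0.0007,-0.008,0,1],[0,0,0,0.0007,-0.008,0,1],[0,0,0,0.0007,-0.008,0,1],[0,0,0,0.0007,-0.008,0,1],[0,0,0,0.0007,-0.008,0,1],[0,0,0,0.0007,-0.008,0,1],[0,0,0,0.0007,-0.008,0,1],[0,0,0,0.0007,-0.008,0,1],[0,0,0,0.0007,-0.008,0,1],[0,0,0,0.0007,-0.008,0,1],[0,0,0,0.0007,-0.008,0,1],[0,0,0,0,0,0,1]],
  ],
)

```text
clock: 8.52
tcp_pos: [0.4357, 0.1292, 0.2796]
tcp_rot: [0.038, 0.706, -0.039, 0.706]
wrist_force: [0.1, -0.2, -1.4]
opening: 0.0232
```

```bash
python3 -c "
from h import *
s=r.read_state();print(s['clock'],s['tcp_pos'],s['tcp_rot'],s['wrist_force'],s['opening'])
snap('side','s7');snap('top','t7');crop('t7',70,90,270,225,4,'t7c');crop('s7',60,190,320,384,2.5,'s7c')
"
```

```text
8.5167 [0.43571238 0.12918582 0.27961974] [ 0.03777213  0.70611819 -0.0390265   0.70600801] [ 0.07278674 -0.24434849 -1.41514479] 0.023205785055153756
```

View pics/s7c.png

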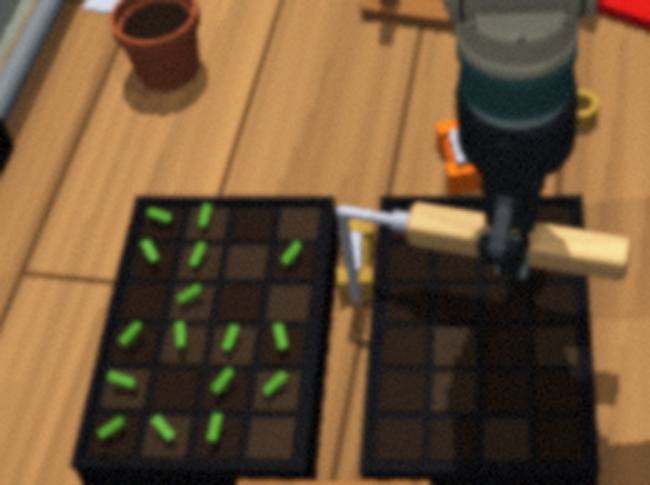

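View pics/t7c.png

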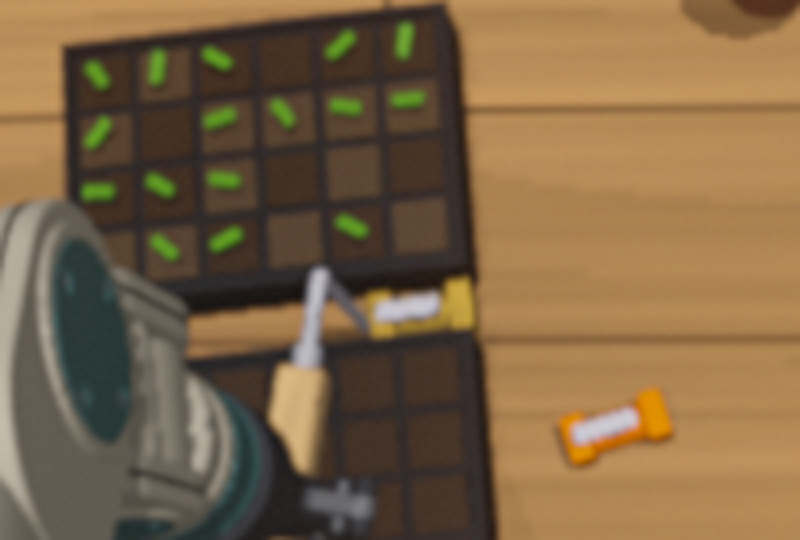

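>>> arm_command(
  motion=[
    [[0,0,0,0.0007,-0.008,0,1],[0,0,0,0.0007,-0.008,0,1],[0,0,0,0.0007,-0.008,0,1],[0,0,0,0.0007,-0.008,0,1],[0,0,0,0.0007,-0.008,0,1],[0,0,0,0.0007,-0.008,0,1],[0,0,0,0.0007,-0.008,0,1],[0,0,0,0.0007,-0.008,0,1],[0,0,0,0.0006,-0.007,0,1],[0,0,0,0.0005,-0.006,0,1],[0,0,0,0.0003,-0.004,0,1],[0,0,0,0,0,0,1]],
  ],
)

```text
clock: 9.62
tcp_pos: [0.4429, 0.0488, 0.2798]
tcp_rot: [0.038, 0.706, -0.038, 0.706]
wrist_force: [-0.6, 1.2, -2.0]
opening: 0.0226
```

```bash
python3 -c "
from h import *
s=r.read_state();print(s['clock'],s['tcp_pos'],s['tcp_rot'],s['wrist_force'],s['opening'])
snap('side','s8');snap('top','t8');crop('t8',70,90,270,225,4,'t8c');crop('s8',60,190,320,384,2.5,'s8c')
f=load('t8');w=cloud(f).reshape(-1,3)
m=(w[:,2]>.015)&(w[:,2]<.04)&(w[:,1]<.040)&(w[:,1]>-.08)&(w[:,0]>.54)&(w[:,0]<.62)
q=w[m];print(m.sum(),q.min(0),q.max(0),cv2.minAreaRect(q[:,:2].astype(np.float32)))
"
```

```text
9.6167 [0.44289228 0.04878067 0.27978987] [ 0.03788614  0.70595794 -0.03839092  0.70619698] [-0.60459256  1.24587809 -1.96583516] 0.022567517401905313
267 [ 0.55732181 -0.03104806  0.01520338] [0.59658039 0.03681252 0.03987062] ((0.5767162442207336, 0.00487537682056427), (0.026673611253499985, 0.0686371922492981), 17.2922306060791)
```

View pics/s8c.png

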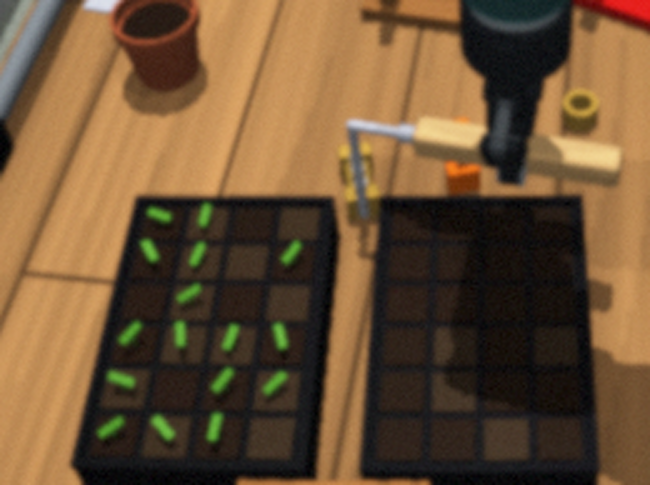

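View pics/t8c.png

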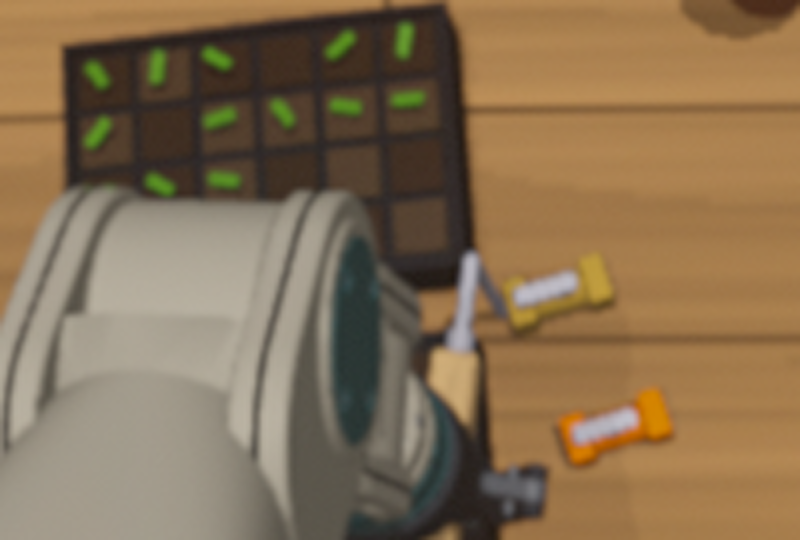

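```bash
python3 -c "
from h import *
f=load('t8')
for c in((503,282),(515,332),(600,252),(614,302)): print(px(f,70+c[0]/4,90+c[1]/4,.028))
for c in((472,280),(478,330),(484,338)): print('tray end base/top',px(f,70+c[0]/4,90+c[1]/4,.0),px(f,70+c[0]/4,90+c[1]/4,.055))
g=load('s8')
for c in((347,215),(380,210)): print('rear bottom',px(g,60+c[0]/2.5,190+c[1]/2.5,0))
for c in((334,200),(384,200)): print('tray end top',px(g,60+c[0]/2.5,190+c[1]/2.5,.055))
"
```

```text
[0.58099592 0.03130313 0.028     ]
[0.55137285 0.0237732  0.028     ]
[ 0.59842962 -0.0246029   0.028     ]
[ 0.56865336 -0.03299364  0.028     ]
tray end base/top [0.58965767 0.05399271 0.        ] [0.57528629 0.04482344 0.055     ]
tray end base/top [0.55917905 0.04969948 0.        ] [0.54647047 0.04076443 0.055     ]
tray end base/top [0.55431159 0.04602738 0.        ] [0.54186855 0.03729266 0.055     ]
rear bottom [0.58088218 0.02813123 0.        ]
rear bottom [5.54231784e-01 2.03499161e-02 1.11022302e-16]
tray end top [0.58143353 0.05464915 0.055     ]
tray end top [0.54212448 0.05084494 0.055     ]
```

>>> arm_command(
  motion=[
    [[0,0,0,-0.0005,0.005,0,1],[0,0,0,-0.0005,0.005,0,1],[0,0,0,0,0,0.01,1],[0,0,0,0,0,0.02,1],[0,0,0,0,0,0.025,1],[0,0,0,0,0,0.025,1],[0,0,0,0,0,0.025,1],[0,0,0,0,0,0.025,1],[0,0,0,0,0,0.02,1],[0,0,0,0,0,0.01,1],[0,0,0,0,0,0,1],[0,0,0,0,0,0,1]],
  ],
)

```text
clock: 10.72
tcp_pos: [0.4416, 0.0598, 0.4398]
tcp_rot: [0.037, 0.706, -0.038, 0.706]
wrist_force: [-0.7, 0.2, -1.5]
opening: 0.0225
```

>>> arm_command(
  motion=[
    [[0,0,0,0.0078,-0.024,0,1],[0,0,0,0.0078,-0.024,0,1],[0,0,0,0.0078,-0.024,0,1],[0,0,0,0.0078,-0.024,0,1],[0,0,0,0.0078,-0.024,0,1],[0,0,0,0.0078,-0.024,0,1],[0,0,0,0.0078,-0.024,0,1],[0,0,0,0.0078,-0.024,0,1],[0,0,0,0.0078,-0.024,0,1],[0,0,0,0.0078,-0.024,0,1],[0,0,0,0.0078,-0.024,0,1],[0,0,0,0.0078,-0.024,0,1]],
  ],
)

```text
clock: 11.72
tcp_pos: [0.535, -0.2293, 0.4369]
tcp_rot: [0.038, 0.708, -0.037, 0.705]
wrist_force: [0.3, 0.4, -2.2]
opening: 0.023
```

>>> arm_command(
  motion=[
    [[0,0,0,0,0,0,1],[0,0,0,0,0,0,1],[0,0,0,0,0,0,1],[0,0,0,0,0,0,1]],
  ],
)

```text
clock: 12.05
tcp_pos: [0.5348, -0.2275, 0.4385]
tcp_rot: [0.038, 0.707, -0.037, 0.705]
wrist_force: [-0.5, -0.4, -1.1]
opening: 0.0228
```

```bash
python3 -c "
from h import *
from scipy.spatial.transform import Rotation as R
s=r.read_state();print(s['clock'],s['tcp_pos'],s['tcp_rot'],s['wrist_force'],s['opening'])
print(R.from_quat(s['tcp_rot']).as_matrix().round(4), R.from_quat([ 0.0374447,0.70568847,-0.03797533,0.70651225]).as_matrix().round(4))
snap('side','s9');snap('wrist','w9');crop('s9',80,20,380,270,2.6,'s9c')
"
```

```text
12.05 [ 0.53476176 -0.22746401  0.43852439] [ 0.03790457  0.70694204 -0.03690396  0.70529022] [-0.54348036 -0.35828808 -1.06454149] 0.02281781585601753
[[-0.0023  0.1056  0.9944]
 [ 0.0015  0.9944 -0.1056]
 [-1.      0.0013 -0.0024]] [[ 1.100e-03  1.065e-01  9.943e-01]
 [-8.000e-04  9.943e-01 -1.065e-01]
 [-1.000e+00 -7.000e-04  1.200e-03]]
```

View pics/s9c.png

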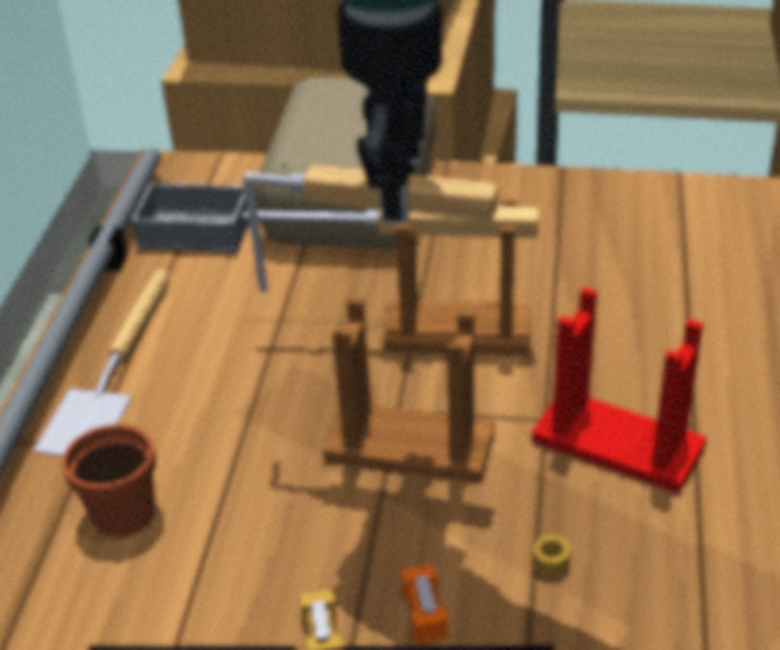

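View pics/w9.png

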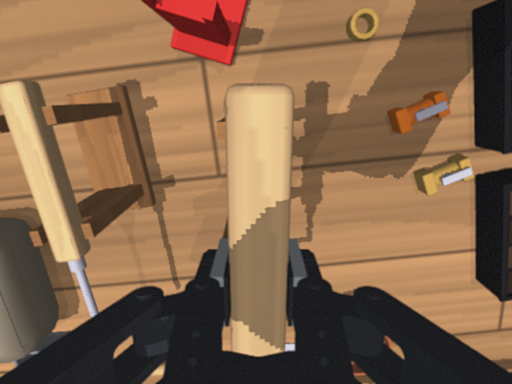

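>>> arm_command(
  motion=[
    [[0,0,0,0.0005,-0.001,-0.01,1],[0,0,0,0,0,-0.02,1],[0,0,0,0,0,-0.02,1],[0,0,0,0,0,-0.02,1],[0,0,0,0,0,-0.02,1],[0,0,0,0,0,-0.02,1],[0,0,0,0,0,-0.015,1],[0,0,0,0,0,-0.01,1],[0,0,0,0,0,-0.005,1],[0,0,0,0,0,-0.002,1],[0,0,0,0,0,0,1],[0,0,0,0,0,0,1]],
  ],
)

```text
clock: 13.15
tcp_pos: [0.5363, -0.2296, 0.2987]
tcp_rot: [0.037, 0.706, -0.038, 0.707]
wrist_force: [0.7, -0.3, -1.3]
opening: 0.0228
```

```bash
python3 -c "
from h import *
s=r.read_state();print(s['clock'],s['tcp_pos'],s['tcp_rot'],s['wrist_force'],s['torque'],s['opening'])
snap('side','s10');crop('s10',140,80,320,230,4,'s10c')
"
```

```text
13.15 [ 0.53625658 -0.22959742  0.29872598] [ 0.03731571  0.70550392 -0.0379244   0.70670609] [ 0.73618042 -0.26961053 -1.30518252] [ 0.03069714  0.04301431 -0.02618725] 0.022782161359982143
```

View pics/s10c.png

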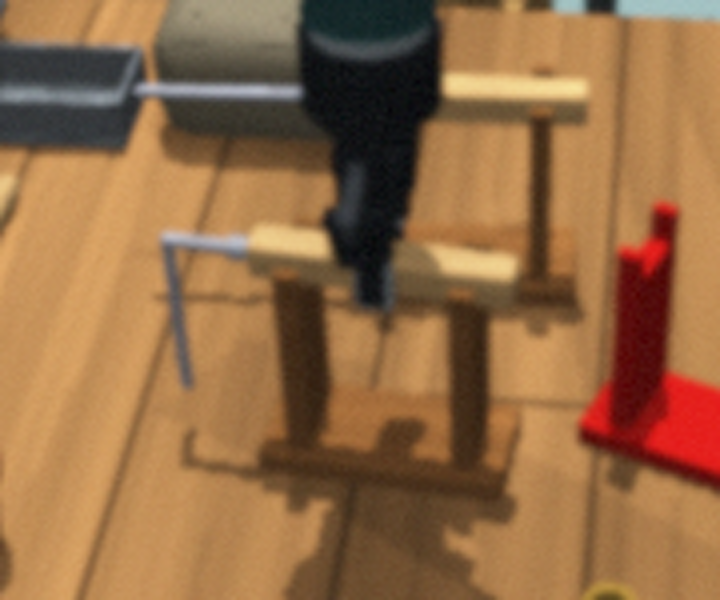

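>>> arm_command(
  motion=[
    [[0,0,0,0,0,-0.001,1],[0,0,0,0,0,-0.001,1],[0,0,0,0,0,-0.001,1],[0,0,0,0,0,0,1],[0,0,0,0,0,0,1],[0,0,0,0,0,0,1]],
  ],
)

```text
clock: 13.7
tcp_pos: [0.5361, -0.2296, 0.2955]
tcp_rot: [0.037, 0.706, -0.038, 0.706]
wrist_force: [-2.2, 0.5, 3.7]
opening: 0.0231
```

Back in contact with the floor of the forks (as at the grasp). Release.

>>> arm_command(
  motion=[
    [[0,0,0,0,0,0,0.8],[0,0,0,0,0,0,0.6],[0,0,0,0,0,0,0.4],[0,0,0,0,0,0,0.2],[0,0,0,0,0,0,0],[0,0,0,0,0,0,0],[0,0,0,0,0,0,0],[0,0,0,0,0,0,0],[0,0,0,0,0,0,0],[0,0,0,0,0,0,0]],
  ],
  newtons=20,
)

```text
clock: 14.53
tcp_pos: [0.5358, -0.2294, 0.2947]
tcp_rot: [0.038, 0.706, -0.038, 0.706]
wrist_force: [-0.6, -0.7, 0.2]
opening: 0.0851
```

```bash
python3 -c "
from h import *
s=r.read_state();print(s['clock'],s['tcp_pos'],s['wrist_force'],s['opening'])
snap('wrist','w11')
"
```

```text
14.5333 [ 0.53578698 -0.22939788  0.29467788] [-0.63157482 -0.6655794   0.16213792] 0.08506409520616706
```

View pics/w11.png

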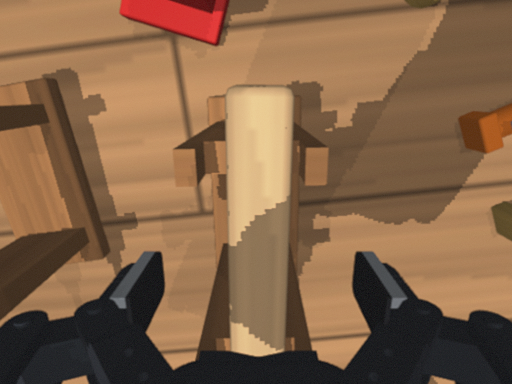

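Handle centred in both forks, fingers clear. I'll lift straight up, then retreat towards the start side so the top camera sees everything.

>>> arm_command(
  motion=[
    [[0,0,0,0,0,0.01,0],[0,0,0,0,0,0.02,0],[0,0,0,0,0,0.03,0],[0,0,0,0,0,0.03,0],[0,0,0,0,0,0.03,0],[0,0,0,0,0,0.03,0],[0,0,0,-0.01,0.02,0,0],[0,0,0,-0.015,0.03,0,0],[0,0,0,-0.015,0.035,0,0],[0,0,0,-0.015,0.035,0,0],[0,0,0,-0.015,0.035,0,0],[0,0,0,-0.015,0.035,0,0]],
  ],
)

```text
clock: 15.58
tcp_pos: [0.4497, -0.0381, 0.4456]
tcp_rot: [0.038, 0.706, -0.038, 0.707]
wrist_force: [1.7, 0.4, 0.2]
opening: 0.0856
```

>>> arm_command(
  motion=[
    [[0,0,0,-0.015,0.035,0,0],[0,0,0,-0.015,0.035,0,0],[0,0,0,-0.015,0.035,0,0],[0,0,0,-0.015,0.035,0,0],[0,0,0,-0.015,0.035,0,0],[0,0,0,-0.015,0.035,0,0],[0,0,0,-0.015,0.035,0,0],[0,0,0,-0.015,0.035,0,0],[0,0,0,-0.015,0.035,0,0],[0,0,0,-0.01,0.02,0,0],[0,0,0,0,0,0,0],[0,0,0,0,0,0,0]],
  ],
)

```text
clock: 16.58
tcp_pos: [0.3051, 0.2964, 0.4454]
tcp_rot: [0.037, 0.706, -0.037, 0.706]
wrist_force: [-0.5, -0.9, 0.8]
opening: 0.0854
```

```bash
python3 -c "
from h import *
s=r.read_state();print(s['clock'],s['tcp_pos'],s['wrist_force'])
snap('top','t12');snap('side','s12')
f=load('t12');w=cloud(f).reshape(-1,3)
m=(w[:,2]>.015)&(w[:,2]<.032)&(w[:,1]<.038)&(w[:,1]>-.08)&(w[:,0]>.53)&(w[:,0]<.63)
q=w[m];print(m.sum(),cv2.boxPoints(cv2.minAreaRect(q[:,:2].astype(np.float32))))
m=(abs(w[:,2]-.152)<.006)&(w[:,1]<-.19)&(w[:,1]>-.275)&(w[:,0]>.44)&(w[:,0]<.64)
q=w[m]
A=np.c_[q,np.ones(len(q))];print('handle z fit',np.linalg.lstsq(np.c_[q[:,0]-.535,np.ones(len(q))],q[:,2],rcond=None)[0],q[:,:2].mean(0))
crop('t12',160,90,360,225,4,'t12c')
"
```

```text
16.5833 [0.30511032 0.29636937 0.44539483] [-0.45409827 -0.93125529  0.75861294]
188 [[ 0.55565304  0.02581479]
 [ 0.5733022  -0.03213942]
 [ 0.5981659  -0.02456749]
 [ 0.58051676  0.03338672]]
handle z fit [-0.00636667  0.15114616] [ 0.5337547  -0.22989347]
```

View pics/t12c.png

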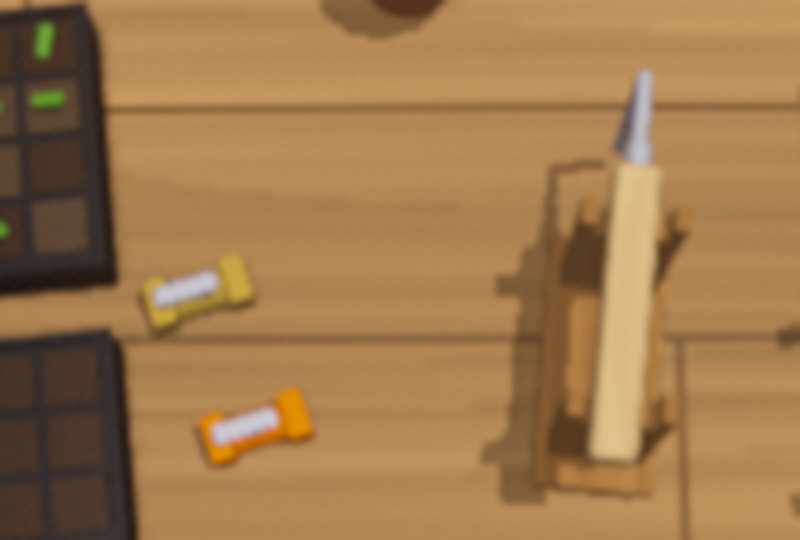

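View pics/s12.png

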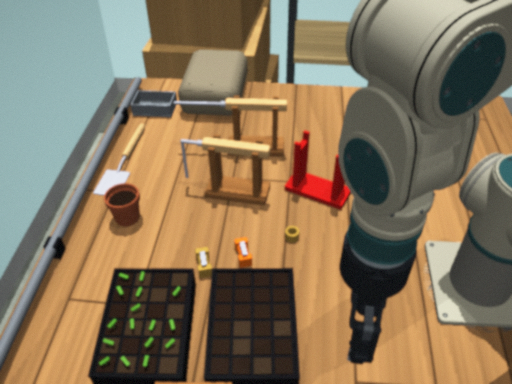

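The valve lies clear about 15 mm in front of the open end, and the rod rests level in both forks with the arm away from everything. I'm handing it in.

```bash
python3 -c "
from h import *
print(r.sign_off())"
```

```text
the job is handed in; nothing more can be done
None
```

The job is done and handed in at about 16.7 s of the 64 s allowed. I took the bent rod by its handle, put its tip down in the gap behind the brass valve and drew the valve out of the open end. Then I laid the rod back in the rest it came from and moved the arm clear.

My last checks showed:
- **Valve:** its rear end sits at y ≈ 0.026–0.033 m and the tray ends at y ≈ 0.045 m, so the whole of it is clear by about 12–20 mm. It turned about 12° as it left the gap. The gripper and arm never touched it, and the orange look-alike was not disturbed.
- **Rod:** the handle is centred in both forks and level (top at 0.151 m, about 1 mm difference over its length), in the same place as before within 1–2 mm.
- **Forces:** the wrist force read at most 5 N in the readings I took.

No check failed. The two cameras disagreed by up to about 5 mm on some tray and rod-tip points, less than the clearance at every step.

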